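# Tip the walnut blank onto the planing board and seat it against the stop

## Robot

A 6-joint arm with a two-finger parallel gripper is mounted at the origin on the work surface. World frame = base frame: x ahead of the robot, y to its left, z up, the work surface at z = 0. Lengths are in m, angles in degrees, forces in N, time in s.
With the tool pointing down it reaches from about 0.35 to 0.875 m from the base axis. Payload 4.2 kg.
Tool frame: the origin (TCP) lies at the centre of the arm's flange, where the gripper is bolted on; the fingertips stand 182 mm ahead of it and the grasp point (between the pads) lies 164 mm ahead of it (r.nose_length is the distance from the TCP to the fingertips, in m); z points along the fingers, y is the line along which they close (so a half turn about z gives the same grasp; the last joint's range is limited). The gripper opens to 87 mm and grips with 3 to 60 N. Pads are 19 mm wide; open, the fingers measure 117 mm over their backs; the gripper's body (75 mm by 190 mm) begins 51 mm behind the grasp point.
Start: joints at [83.113, 22.042, 0.453, 0, -68.411, -14.817], TCP at [0.231, 0.581, 0.405] pointing down, gripper open.
Joint ranges: [-179.83, 179.83], [-69.29, 118.12], [-61.27, 80.66], [-181.25, 117.63], [-171.15, -9.14], [-177.46, 177.46]. Speed limits (degrees/s): [159.86, 159.86, 180, 180, 180, 180].

## Interface

Orientations are given as a 3x3 rotation matrix whose columns are the frame's x, y, z axes.
In Python, from station import r, vision gives the robot as it stands. The module is installed in compiled form; this text tells all that it offers.
- The arm moves only by the shell command python3 -m creep 'ROWS'. ROWS is JSON, a list of rows, each a list of 7 numbers: the opening, from -1 (shut) to 1 (fully open), then the shift along the tool's x, y, z in mm, then the turn, a rotation vector about the tool's x, y, z in degrees. A call has 1 to 8 rows; each row is the pose to reach, as a shift and turn from the pose commanded when the call began, along the tool's axes at that moment; what a row does not reach only later rows make up. A row lasts 1/12 s, in which the tool goes at most 41.7 mm and 7.16 degrees, less where a joint would pass 70% of its speed; a pose out of reach is approached as far as the arm can. A call with a gripper value outside its range is refused whole. The fingers move at their own pace and stop on an object; the grip force is fixed at half the most. Time passes only in rows, so rows that repeat a pose let the fingers close. It gives the time, the measured TCP pose, the force, the opening and the grip force at its end, in the units of the state.
- r.sense(): the state, without advancing time (a new reading comes with each control period).
- vision.capture(name): name is "scene" or "top" or "wrist"; returns (picture, depth): 400x640x3 uint8, red, green, blue; 400x640 float32, m along the optical axis (not along the pixel's ray), 0 where there is no reading.
- vision.camera_model(name): a dict with "vertical_fov" (degrees; the focal length in pixels is half the picture's height over the tangent of half this angle, whatever the lens; pixels are square), "cx", "cy" (the principal point, pixels), "extrinsics" (4x4, takes a point from camera to world coordinates); the wrist camera has in their place "mount" (4x4, takes a point from camera to tool coordinates, whose origin is the TCP and whose axes are the flange's). Camera axes: x right, y down, z forward; pixel columns grow to the right and rows downward; lengths in m; the calibration is good to about 2 mm. A picture is of the moment at which its call begins: read the wrist's pose just before it. camera_model takes no time and is no camera call.
- r.finish_job(): hands the job in; it is judged then, once.
Trained networks look in the newest picture that a camera, given by its name, has taken for a name from the list of things; names that differ only in an ending like _2 or _b are one class to them, and where a whole thing is asked for, a point or a joint stands for the part that bears it (a point fixed in the world has none). Each returns a list of dicts, best first, with "conf" (0 to 1); they miss things now and then, are a little off and sometimes report something else, mostly with a low value. They report only what shows in the picture. A call takes as long as a camera call. They do not tell look-alikes from the thing itself.
- vision.find_in(camera, thing): "uv" ([column, row] in pixels, amid what is visible of it).
- vision.cut_out(camera, thing): "region" (400x640 bool, what is visible of it) and "uv" ([column, row] in pixels, amid what is visible of it).
The state is a dict: "time_s": time; "joints": joint angles; "joint_velocities": joint speeds; "effort": joint torques, N m; "tcp_pos": TCP position; "ee_rot": TCP orientation; "wrist_force": force on the tool from outside, world axes, zero at the start; "moment": the same for the moment, N m; "gripper_width": opening from 0.0 (shut) to 1.0 (fully open); "gripper_force": force on a finger pad.
Only numpy, scipy, OpenCV 4.12 (cv2) and the standard library are available. Lean on these libraries where they do the work, as an engineer would, in place of code of your own. Each camera call takes 0.05 s, during which the arm holds its last target. There are 200 camera calls.

## Task

Without grasping anything, push the standing dark walnut blank near its top so that it tips over towards the wooden stop and lands flat inside the blue taped outline on the white board. Then push it along the board by its near end until its far end sits snug against the stop, still inside the outline, and take the fingers away. Do not pinch or lift the blank or shove it along while it stands, and leave the glue bottle, tape measure, clamp and green offcut where they are.

Things in the scene. Friction and masses are not known exactly. Their poses are not given: they have to be found in the camera images.
- board: Fixed white board lying on the table, 260 (x) x 120 (y) x 12 mm; origin: centre of underside; x along its length to the stop, z up. Stop: brown strip on top at the +x end (x = 110 to 130 mm), 100 mm long across, rising 22 mm above the top. Blue tape on top marks the outline: lines along x at y = +-45 mm and a cross line at x = -117 mm; the stop closes the other end. Place and yaw vary.
- stop_face (a point): Middle of the stop's face that looks to the board's -x, 26 mm above the table (board x = 110 mm, y = 0).
- blank: Loose dark walnut blank, 28 (x) x 40 (y) x 140 (z) mm, 0.08 to 0.16 kg. Starts standing on end on the board, in the outline's end away from the stop, a broad face towards it. Origin: centre of its foot; z to its top end; x square to the broad faces, towards the stop (within 5 degrees of board x). Tipped right, it lies 28 mm thick, top end some 20 to 60 mm short of the stop.
- blank_foot (a point): Centre of the blank's foot end face (same as its origin).
- blank_top (a point): Centre of the blank's top end face, 140 mm along its z from the foot; this is the end that must meet the stop.
- glue: Bystander: white standing glue bottle with yellow label and orange cap, 52 mm across, 130 mm high; origin at the centre of its underside. Stands beside the board.
- offcut: Bystander: offcut of square timber painted green, standing, 38 x 38 x 70 mm high; origin at the centre of its underside. Stands beside the board.
- tape: Bystander: yellow and black tape measure, 65 x 36 x 56 mm high (plus an 8 mm steel tab); origin at the centre of its underside. Stands beside the board.
- clamp: Bystander: bar clamp lying flat beside the board: steel bar 200 mm along its x, blue jaws and black lever reaching to 66 mm on its +y side, 26 mm high; origin under the middle of the bar.
There are look-alikes about, which are no part of the job. There is more than one size of the blank; the one meant has the size given above.

How it is judged:
By the outcome, as a careful person would: the job done as asked, in the order asked, and still so for the second after the job is handed in, with the robot touching nothing.
It also fails if it takes over 40 s, if anything falls off the work surface, if the arm or the gripper's body presses on something with over 40 N, if the wrist force passes 120 N, or if a joint passes its speed limit or range.

## Working session

There is one attempt and no reset: what is moved stays moved. The work goes in short steps, Python scripts to look and compute and a shell command to move; the robot and the scene stay as the last step left them, time stands still between calls to the robot, and variables do not carry over. Pictures are saved under pics/ and viewed, at most 10 in all, crops included, and the job is handed in when it is done.

```bash
mkdir -p pics; cat > h.py <<'E'
import numpy as np, cv2
from station import r, vision
def cam(n):
    m=vision.camera_model(n); f=200/np.tan(np.radians(m["vertical_fov"]/2))
    if "extrinsics" in m: T=np.array(m["extrinsics"])
    else:
        s=r.sense(); W=np.eye(4); W[:3,:3]=s["ee_rot"]; W[:3,3]=s["tcp_pos"]; T=W@np.array(m["mount"])
    return f,m["cx"],m["cy"],T
def shot(n):
    c=cam(n); p,d=vision.capture(n); return p,d,c
def cloud(d,c):
    f,cx,cy,T=c; v,u=np.mgrid[:400,:640]
    P=np.stack([(u-cx)/f*d,(v-cy)/f*d,d],-1)
    return P@T[:3,:3].T+T[:3,3]
def save(n,p): cv2.imwrite(n,p[...,::-1])
E
python3 - <<'E'
from h import *
ims=[]
for n in("scene","top"):
    p,d,c=shot(n); ims.append(p); np.savez(n,p=p,d=d,w=cloud(d,c)); 
    for t in("board","blank","glue","offcut","tape","clamp","stop_face"):
        W=cloud(d,c)
        for q in vision.find_in(n,t)[:3]:
            u,v=map(int,q["uv"]); print(n,t,u,v,round(q["conf"],2),W[v,u].round(3))
save("pics/a.png",ims[0]);save("pics/b.png",ims[1]);print(r.sense()["ee_rot"],r.sense()["time_s"],r.nose_length)
E
```

```text
scene board 337 201 0.66 [0.546 0.105 0.012]
scene blank 304 211 0.77 [ 0.578 -0.024  0.104]
scene blank 284 275 0.71 [ 0.683 -0.165  0.154]
scene blank 363 271 0.62 [ 0.753 -0.068  0.135]
scene glue 298 142 0.96 [0.397 0.133 0.075]
scene offcut 414 190 0.89 [0.66  0.22  0.044]
scene tape 396 243 0.7 [0.724 0.07  0.055]
scene clamp 258 211 0.83 [ 0.46  -0.042  0.027]
scene clamp 411 187 0.63 [0.654 0.215 0.052]
scene stop_face 334 206 0.91 [0.551 0.09  0.011]
top board 291 219 0.83 [0.543 0.097 0.011]
top blank 341 200 0.76 [ 0.572 -0.008  0.152]
top blank 411 155 0.71 [ 0.652 -0.132  0.187]
top blank 357 114 0.62 [ 0.726 -0.034  0.191]
top glue 268 299 0.86 [0.38  0.132 0.1  ]
top offcut 229 168 0.98 [0.645 0.224 0.07 ]
top tape 300 139 0.79 [0.711 0.077 0.055]
top clamp 351 265 0.6 [ 0.445 -0.035  0.023]
top stop_face 296 223 0.69 [0.534 0.086 0.012]
[[ 9.29109413e-01 -3.69804947e-01 -6.42614853e-06]
 [-3.69804944e-01 -9.29109407e-01  1.15692903e-04]
 [-4.87544029e-05 -1.05114944e-04 -9.99999993e-01]] 0.8 0.1822
```

View pics/a.png

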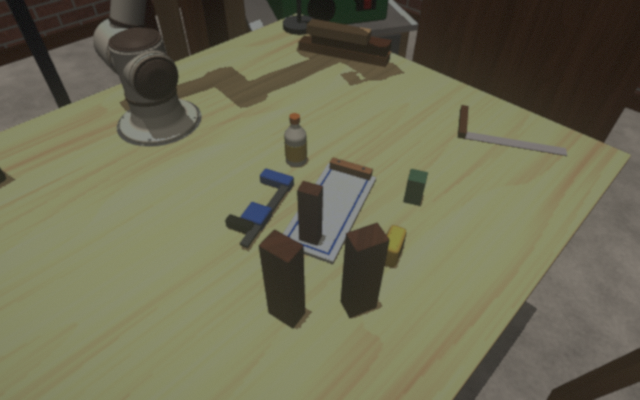

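View pics/b.png

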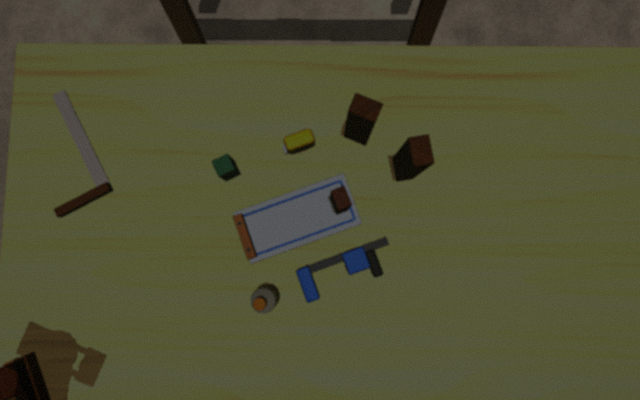

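The scene has three walnut blanks, at scene pixels (310,212), (284,280) and (363,271), which are top pixels (341,199), (411,155) and (357,114). The one at scene (310,212) stands on the board inside the outline with its top at about 152 mm (12+140). The other two are taller and stand off the board, so they are look-alikes. I'll measure it and confirm in a crop.

```bash
python3 - <<'E'
from h import *
z=np.load("top.npz");p,W=z["p"],z["w"]
hsv=cv2.cvtColor(p,cv2.COLOR_RGB2HSV)
v,u=np.mgrid[:400,:640]
R=(u>225)&(u<370)&(v>165)&(v<270)
def rect(m,name,zoff=0):
    P=W[m]; rc=cv2.minAreaRect((P[:,:2]*1000).astype(np.float32)); print(name,m.sum(),np.round(rc[0],1),np.round(rc[1],1),round(rc[2],1),P[:,2].mean().round(4)); return rc
Z=W[...,2]
top=R&(Z>.14)&(Z<.165); rect(top,"blank top")
rect(R&(Z>.007)&(Z<.017),"boardtop")
st=R&(Z>.026)&(Z<.045)&(u<262); rect(st,"stop")
blue=R&(hsv[...,0]>100)&(hsv[...,0]<130)&(hsv[...,1]>110)&(Z<.017)&(Z>.007)
rect(blue,"blue")
for nm,a in(("L1",(340,460,90,170)),("L2",(390,440,130,185)),("tape",(280,320,125,158)),("glue",(245,282,280,315)),("offcut",(208,244,150,185)),("clamp",(294,395,232,305))):
    m=(u>a[0])&(u<a[1])&(v>a[2])&(v<a[3])&(Z>.012); P=W[m]; print(nm,P.min(0).round(3),P.max(0).round(3))
save("pics/c.png",cv2.resize(p[150:280,220:400],None,fx=4,fy=4,interpolation=cv2.INTER_CUBIC))
E
```

```text
blank top 324 [578.   -8.4] [39.9 27.9] 22.6 0.1518
boardtop 5648 [544.   85.5] [326.3 215.3] 86.9 0.0124
stop 485 [554.8 206.9] [202.   31.5] 13.6 0.0341
blue 353 [513.9  66.4] [166.1 228.4] 20.5 0.0127
L1 [ 0.494 -0.173  0.012] [0.766 0.02  0.948]
L2 [ 0.494 -0.173  0.012] [0.69  0.02  0.948]
tape [0.494 0.02  0.012] [0.737 0.115 0.948]
glue [0.352 0.02  0.012] [0.494 0.169 0.948]
offcut [0.494 0.02  0.013] [0.676 0.261 0.948]
clamp [ 0.367 -0.116  0.012] [0.513 0.087 0.948]
```

View pics/c.png

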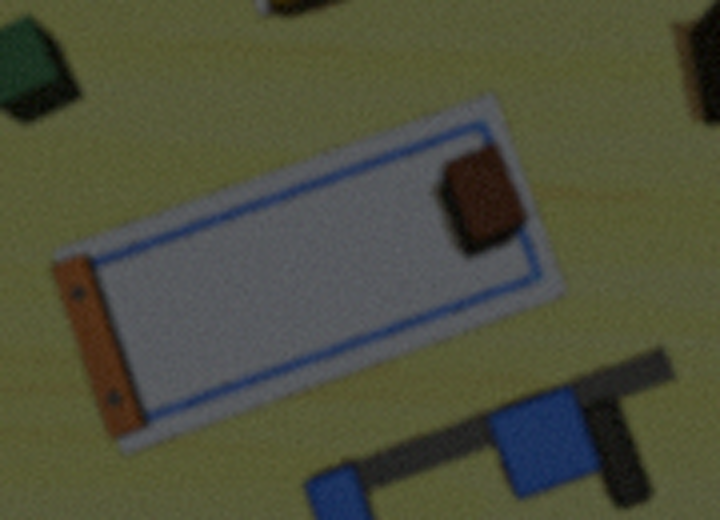

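The crop confirms it: a 28x40 top, standing inside the outline at its far end (crop 485,200), broad face towards the stop on the left. Next I'll get the board pose.

```bash
python3 - <<'E'
from h import *
z=np.load("top.npz");p,W,d=z["p"],z["w"],z["d"]
v,u=np.mgrid[:400,:640]; Z=W[...,2]; ok=(d>0)
def rect(m,name):
    m=cv2.morphologyEx(m.astype(np.uint8),cv2.MORPH_OPEN,np.ones((3,3),np.uint8))
    n,l,s,c=cv2.connectedComponentsWithStats(m); k=1+np.argmax(s[1:,4]); P=W[l==k]
    rc=cv2.minAreaRect((P[:,:2]*1000).astype(np.float32)); print(name,s[k,4],np.round(rc[0],1),np.round(rc[1],1),round(rc[2],1),cv2.boxPoints(rc).round().tolist())
R=(u>225)&(u<370)&(v>165)&(v<270)&ok
rect(R&(Z>.14)&(Z<.165),"blank"); rect(R&(Z>.007)&(Z<.018),"board"); rect(R&(Z>.007)&(Z<.045),"board+stop"); rect(R&(Z>.026)&(Z<.045)&(u<262),"stop")
for nm,a in(("L1",(340,385,90,145)),("L2",(390,440,130,185)),("tape",(280,320,125,158)),("glue",(245,282,280,315)),("offcut",(208,244,150,185)),("clamp",(294,395,232,305))):
    m=(u>a[0])&(u<a[1])&(v>a[2])&(v<a[3])&(Z>.018)&ok; P=W[m]; print(nm,P.min(0).round(3),P.max(0).round(3)); rect(m,nm)
s=r.sense();print(np.degrees(np.arctan2(s["ee_rot"][1][1],s["ee_rot"][0][1])))
E
```

```text
blank 320 [578.   -8.4] [39.9 27.9] 22.6 [[554.0, -3.0], [565.0, -29.0], [602.0, -14.0], [591.0, 12.0]]
board 5543 [547.   82.7] [120.  259.6] 20.6 [[445.0, 183.0], [536.0, -60.0], [649.0, -18.0], [558.0, 225.0]]
board+stop 6040 [546.9  83. ] [120.  260.1] 20.6 [[445.0, 184.0], [536.0, -60.0], [649.0, -18.0], [557.0, 226.0]]
stop 445 [504.9 194.7] [99.3 20.9] 20.3 [[455.0, 187.0], [462.0, 168.0], [555.0, 202.0], [548.0, 222.0]]
L1 [ 0.712 -0.08   0.018] [ 0.766 -0.018  0.197]
L1 1253 [738.9 -49.3] [54.6 39.5] 67.8 [[710.0, -67.0], [747.0, -82.0], [768.0, -31.0], [731.0, -17.0]]
L2 [ 0.631 -0.173  0.019] [ 0.69  -0.126  0.196]
L2 1330 [ 660.9 -149.6] [55.4 39.1] 10.1 [[630.0, -135.0], [637.0, -174.0], [692.0, -164.0], [685.0, -125.0]]
tape [0.689 0.047 0.018] [0.737 0.112 0.06 ]
tape 535 [713.2  79.6] [36.1 64.2] 19.9 [[685.0, 104.0], [707.0, 43.0], [741.0, 56.0], [719.0, 116.0]]
glue [0.352 0.118 0.02 ] [0.402 0.169 0.135]
glue 635 [377.  143.3] [50.7 50.5] 89.7 [[352.0, 118.0], [402.0, 118.0], [402.0, 168.0], [352.0, 169.0]]
offcut [0.628 0.212 0.018] [0.676 0.261 0.075]
offcut 454 [652.3 236.8] [38.8 38.5] 26.0 [[626.0, 246.0], [643.0, 211.0], [678.0, 228.0], [661.0, 263.0]]
clamp [ 0.367 -0.115  0.018] [0.506 0.083 0.031]
clamp 817 [449.  -59.7] [73.5 71.2] 21.1 [[402.0, -40.0], [428.0, -106.0], [496.0, -80.0], [470.0, -13.0]]
-111.70358851879928
```

```bash
python3 -m creep '[[-1,575,455,0,0,0,47.7],[-1,575,455,0,0,0,47.7],[-1,575,455,0,0,0,47.7],[-1,575,455,0,0,0,47.7],[-1,575,455,0,0,0,47.7],[-1,575,455,0,0,0,47.7],[-1,575,455,0,0,0,47.7],[-1,575,455,0,0,0,47.7]]'
cat > go.py <<'E'
# remaining tool-axis shift (mm) to a world target x y z(tips) in mm
import sys; from h import *
s=r.sense(); R=np.array(s["ee_rot"]); t=np.array(list(map(float,sys.argv[1:4])))/1000; t[2]+=r.nose_length
p=np.array(s["tcp_pos"]); yaw=np.degrees(np.arctan2(R[1,1],R[0,1]))
print("t",s["time_s"],"tcp",p.round(4),"yaw_y",yaw.round(2),"shift",(R.T@(t-p)*1000).round(1),"F",np.round(s["wrist_force"],2))
E
python3 go.py 597 -54 223
```

```text
time_s: 1.47
tcp_pos: [0.3979, 0.2899, 0.4052]
ee_rot: [[0.35, -0.937, 0.001], [-0.937, -0.35, 0.001], [-0.0, -0.001, -1.0]]
wrist_force: [1.4, 0.7, -0.3]
gripper_width: 0.485
gripper_force: 0.0
t 1.4667 tcp [0.3979 0.2899 0.4052] yaw_y -159.54 shift [ 3.918e+02 -6.630e+01 -1.000e-01] F [ 1.38  0.66 -0.34]
```

```bash
python3 -m creep '[[-1,392,-66,0,0,0,0],[-1,392,-66,0,0,0,0],[-1,392,-66,0,0,0,0],[-1,392,-66,0,0,0,0],[-1,392,-66,0,0,0,0],[-1,392,-66,0,0,0,0],[-1,392,-66,0,0,0,0],[-1,392,-66,0,0,0,0]]'
python3 go.py 597 -54 223
```

```text
time_s: 2.13
tcp_pos: [0.5655, 0.0016, 0.4051]
ee_rot: [[0.352, -0.936, 0.001], [-0.936, -0.352, 0.0], [0.0, -0.001, -1.0]]
wrist_force: [0.4, 0.7, 0.0]
gripper_width: 0.009
gripper_force: 0.0
t 2.1333 tcp [0.5655 0.0016 0.4051] yaw_y -159.4 shift [63.1 -9.9 -0.1] F [0.37 0.71 0.01]
```

```bash
python3 -m creep '[[-1,63,-10,0,0,0,-2],[-1,63,-10,0,0,0,-2],[-1,63,-10,0,0,0,-2],[-1,63,-10,42,0,0,-2],[-1,63,-10,84,0,0,-2],[-1,63,-10,84,0,0,-2],[-1,63,-10,84,0,0,-2]]'
python3 go.py 597 -54 139
python3 - <<'E'
from h import *
p,d,c=shot("scene"); save("pics/d.png",cv2.resize(p[130:310,220:440],None,fx=3.3,fy=3.3))
p,d,c=shot("top");W=cloud(d,c);v,u=np.mgrid[:400,:640]
m=(u>315)&(u<370)&(v>165)&(v<230)&(abs(W[...,2]-.152)<.01)&(d>0);print(m.sum(),W[m].mean(0))
E
```

```text
time_s: 2.72
tcp_pos: [0.5959, -0.0515, 0.3192]
ee_rot: [[0.385, -0.923, -0.005], [-0.923, -0.385, -0.001], [-0.001, 0.005, -1.0]]
wrist_force: [-0.3, 0.9, 1.0]
gripper_width: 0.002
gripper_force: 0.0
t 2.7167 tcp [ 0.5959 -0.0515  0.3192] yaw_y -157.36 shift [ 2.7 -0.  -2. ] F [-0.33  0.93  1.02]
138 [ 0.56695484 -0.01203043  0.151967  ]
```

View pics/d.png

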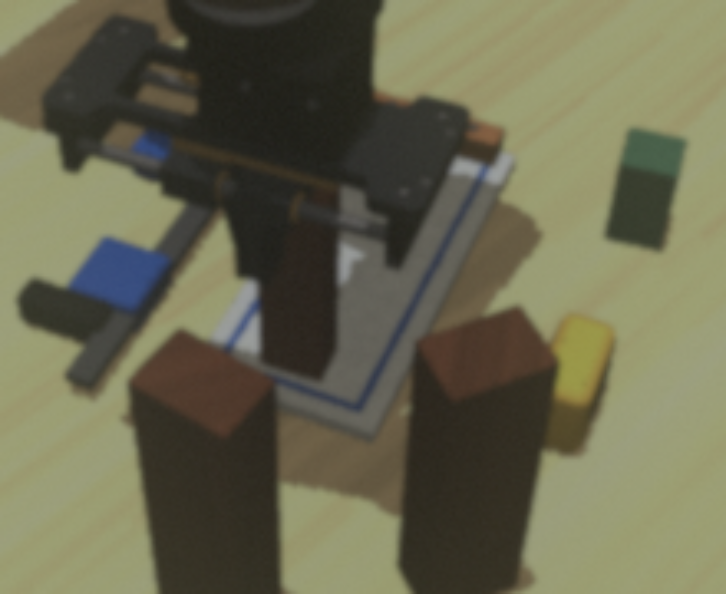

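The finger (crop about 260,230) appears left of the blank's middle (crop about 300,290). I'll check this against the depth data before pushing.

```bash
python3 - <<'E'
from h import *
p,d,c=shot("scene");W=cloud(d,c);f,cx,cy,T=c
Ti=np.linalg.inv(T)
for P in([.596,-.0515,.137],[.5834,-.0213,.150],[.578,-.0084,.152],[.5834,-.0213,.012]):
    q=Ti[:3,:3]@P+Ti[:3,3]; print(P,(q[0]/q[2]*f+cx-220)*3.3,(q[1]/q[2]*f+cy-130)*3.3)
m=(d>0)&(W[...,2]>.125)&(W[...,2]<.19)&(abs(W[...,0]-.59)<.05)&(abs(W[...,1]+.03)<.05)
C=np.array([np.cos(np.radians(112.6)),np.sin(np.radians(112.6))]);N=np.array([C[1],-C[0]])
for z0 in np.arange(.125,.185,.01):
    k=m&(abs(W[...,2]-z0-.005)<.005); Q=(W[k][:,:2]-[.578,-.0084])*1000
    if len(Q): print(z0.round(3),len(Q),"along",np.percentile(Q@C,[2,50,98]).round(),"side",np.percentile(Q@N,[2,50,98]).round())
E
```

```text
[0.596, -0.0515, 0.137] 262.2251782907851 268.8587572431145
[0.5834, -0.0213, 0.15] 286.35272145077505 210.03731471264794
[0.578, -0.0084, 0.152] 296.4421438934556 190.2676684507307
[0.5834, -0.0213, 0.012] 289.0053087357599 373.83032324815366
0.125 55 along [-15. -14.   2.] side [ 0. 12. 19.]
0.135 71 along [-58. -14.  11.] side [-8.  9. 19.]
0.145 111 along [-59. -43.  12.] side [-8.  9. 19.]
0.155 58 along [-59. -57. -40.] side [-8.  3. 10.]
0.165 60 along [-59. -57. -46.] side [-10.  -1.  12.]
0.175 62 along [-60. -58. -56.] side [-12.   1.  13.]
```

The depth check shows the finger is centred behind the blank (side -12 to +13 mm) with a gap of about 20 mm. I can push.

```bash
python3 -m creep '[[-1,-8,0,0,0,0,0],[-1,-16,0,0,0,0,0],[-1,-21,0,0,0,0,0],[-1,-26,0,0,0,0,0],[-1,-30,0,0,0,0,0],[-1,-34,0,0,0,0,0],[-1,-38,0,0,0,0,0],[-1,-42,0,0,0,0,0]]'
python3 -m creep '[[-1,-4,0,0,0,0,0],[-1,-8,0,0,0,0,0],[-1,-12,0,0,0,0,0],[-1,-16,0,0,0,0,0],[-1,-16,0,0,0,0,0],[-1,-16,0,0,0,0,0],[-1,-16,0,0,0,0,0],[-1,-16,0,0,0,0,0]]'
python3 - <<'E'
from h import *
p,d,c=shot("scene"); save("pics/e.png",cv2.resize(p[130:310,220:440],None,fx=3,fy=3))
E
```

```text
time_s: 3.53
tcp_pos: [0.5802, -0.0127, 0.3207]
ee_rot: [[0.384, -0.923, -0.0], [-0.923, -0.384, -0.0], [0.0, 0.0, -1.0]]
wrist_force: [-0.3, 0.2, -0.4]
gripper_width: 0.002
gripper_force: 0.0
time_s: 4.2
tcp_pos: [0.5742, 0.0016, 0.3207]
ee_rot: [[0.384, -0.923, 0.0], [-0.923, -0.384, -0.0], [0.0, -0.0, -1.0]]
wrist_force: [-0.1, -0.8, -0.6]
gripper_width: 0.007
gripper_force: 0.0
```

View pics/e.png

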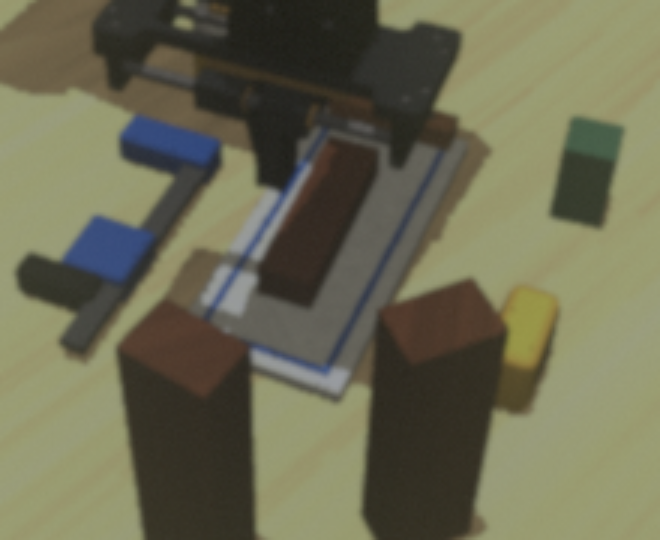

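The blank now lies flat inside the outline (crop 320,220), pointing at the stop. I'll back off behind its foot and measure it.

```bash
python3 -m creep '[[-1,30,0,0,0,0,0],[-1,30,0,0,0,0,0],[-1,30,0,0,0,0,0]]' | head -2
cat > blk.py <<'E'
from h import *
b=np.radians(110.6); X=np.array([np.cos(b),np.sin(b)]); Y=np.array([-X[1],X[0]]); O=np.array([546.9,83.0])
for n in("top","scene"):
    p,d,c=shot(n);W=cloud(d,c);xy=W[...,:2]*1000-O;bx,by=xy@X,xy@Y
    hsv=cv2.cvtColor(p,cv2.COLOR_RGB2HSV)
    m=(d>0)&(abs(W[...,2]-.040)<.006)&(bx>-125)&(bx<(109.5 if n=="top" else 108))&(abs(by)<58)
    P=np.stack([bx[m],by[m]],1).astype(np.float32)
    rc=cv2.minAreaRect(P); print(n,m.sum(),np.round(rc[1],1),round(rc[2],1)); print(cv2.boxPoints(rc).round(1).tolist(),W[m][:,2].mean().round(4))
s=r.sense(); t=np.array(s["tcp_pos"])[:2]*1000-O; print("tool board xy",t@X,t@Y,s["tcp_pos"][2],s["time_s"])
save("pics/x%d.png"%(s["time_s"]*100),cv2.resize(p[130:310,220:440],None,fx=3,fy=3))
E
python3 blk.py
```

```text
time_s: 4.5
tcp_pos: [0.5859, -0.027, 0.3205]
top 774 [137.6  33.9] 2.0
[[-76.30000305175781, 24.600000381469727], [-75.0999984741211, -9.300000190734863], [62.400001525878906, -4.599999904632568], [61.20000076293945, 29.299999237060547]] 0.0404
scene 832 [142.3  40.6] 2.8
[[-78.0, 24.700000762939453], [-76.0999984741211, -15.800000190734863], [66.0, -8.899999618530273], [64.0, 31.700000762939453]] 0.0392
tool board xy -115.7040430280502 2.2029946975516594 0.32058711039346316 4.6
```

```bash
python3 -m creep '[[-1,0,2,40,0,0,2],[-1,0,2,80,0,0,2],[-1,0,2,114,0,0,2],[-1,0,2,114,0,0,2],[-1,0,2,114,0,0,2],[-1,0,2,114,0,0,2]]'
python3 blk.py
```

```text
time_s: 5.1
tcp_pos: [0.5849, -0.0263, 0.2087]
ee_rot: [[0.353, -0.936, 0.003], [-0.936, -0.353, -0.0], [0.001, -0.003, -1.0]]
wrist_force: [0.0, -0.8, 0.7]
gripper_width: 0.004
gripper_force: 0.0
top 283 [120.1  17.8] 2.0
[[-75.30000305175781, 24.5], [-74.69999694824219, 6.699999809265137], [45.400001525878906, 11.0], [44.70000076293945, 28.799999237060547]] 0.0403
scene 140 [ 70.1 232.2] 88.6
[[-126.0, -42.20000076293945], [106.0999984741211, -48.0], [107.9000015258789, 22.100000381469727], [-124.19999694824219, 27.899999618530273]] 0.0389
tool board xy -115.74371200639493 2.8570559876722967 0.20955838528236076 5.2
```

```bash
python3 -m creep '[[-1,-10,1,0,0,0,0],[-1,-20,1,0,0,0,0],[-1,-26,1,0,0,0,0],[-1,-32,1,0,0,0,0],[-1,-38,1,0,0,0,0],[-1,-44,1,0,0,0,0],[-1,-50,1,0,0,0,0],[-1,-54,1,0,0,0,0]]'
python3 -m creep '[[-1,-3,0,0,0,0,0],[-1,-6,0,0,0,0,0],[-1,-9,0,0,0,0,0],[-1,-11,0,0,0,0,0]]'
python3 blk.py
```

```text
time_s: 5.87
tcp_pos: [0.5637, 0.0241, 0.2068]
ee_rot: [[0.352, -0.936, -0.0], [-0.936, -0.352, -0.0], [0.0, 0.0, -1.0]]
wrist_force: [0.8, -0.9, 1.5]
gripper_width: 0.005
gripper_force: 0.6
time_s: 6.2
tcp_pos: [0.56, 0.0339, 0.2067]
ee_rot: [[0.352, -0.936, -0.0], [-0.936, -0.352, -0.0], [0.0, 0.0, -1.0]]
wrist_force: [0.6, -1.0, 1.1]
gripper_width: 0.007
gripper_force: 0.6
top 0 [0. 0.] 0.0
[[0.0, 0.0], [0.0, 0.0], [0.0, 0.0], [0.0, 0.0]] nan
scene 138 [ 26.6 165.2] 83.3
[[-65.5999984741211, -10.699999809265137], [98.5, -29.899999618530273], [101.5999984741211, -3.4000000953674316], [-62.5, 15.699999809265137]] 0.0393
tool board xy -50.445554526118784 5.126064631865857 0.20658841162591035 6.3blk.py:8: RuntimeWarning: Mean of empty slice.
  rc=cv2.minAreaRect(P); print(n,m.sum(),np.round(rc[1],1),round(rc[2],1)); print(cv2.boxPoints(rc).round(1).tolist(),W[m][:,2].mean().round(4))
  ret = ret.dtype.type(ret / rcount)
```

```bash
python3 -m creep '[[-1,-1.5,0,0,0,0,0],[-1,-3,0,0,0,0,0],[-1,-4.5,0,0,0,0,0],[-1,-6,0,0,0,0,0],[-1,-6,0,0,0,0,0]]'
for i in 1 ; do python3 -m creep '[[-1,-1,0,0,0,0,0],[-1,-1,0,0,0,0,0]]'; done; python3 go.py 0 0 0
```

```text
time_s: 6.72
tcp_pos: [0.5578, 0.0396, 0.2067]
ee_rot: [[0.352, -0.936, -0.0], [-0.936, -0.352, 0.0], [-0.0, 0.0, -1.0]]
wrist_force: [0.1, -0.7, 0.5]
gripper_width: 0.004
gripper_force: 0.0
time_s: 6.88
tcp_pos: [0.5575, 0.0404, 0.2067]
ee_rot: [[0.352, -0.936, -0.0], [-0.936, -0.352, 0.0], [-0.0, 0.0, -1.0]]
wrist_force: [0.3, 0.0, -0.0]
gripper_width: 0.004
gripper_force: 0.0
t 6.8833 tcp [0.5575 0.0404 0.2067] yaw_y -159.4 shift [-158.3  536.1   24.6] F [ 0.35  0.   -0.03]
```

```bash
python3 -m creep '[[-1,-1,0,0,0,0,0],[-1,-1,0,0,0,0,0]]'; python3 blk.py 2>/dev/null | tail -1
```

```text
time_s: 7.05
tcp_pos: [0.5572, 0.0413, 0.2068]
ee_rot: [[0.352, -0.936, 0.0], [-0.936, -0.352, 0.0], [-0.0, -0.0, -1.0]]
wrist_force: [0.2, 0.4, 0.0]
gripper_width: 0.004
gripper_force: 0.0
tool board xy -42.6640984936132 5.011068930810067 0.206751697207677 7.15
```

```bash
for i in 1; do python3 -m creep '[[-1,-1,0,0,0,0,0],[-1,-2,0,0,0,0,0],[-1,-2,0,0,0,0,0]]' | grep -E "tcp|force"; done; python3 - <<'E'
from h import *
p,d,c=shot("scene"); save("pics/f.png",cv2.resize(p[130:270,260:400],None,fx=4,fy=4))
E
```

```text
tcp_pos: [0.5568, 0.0427, 0.2069]
wrist_force: [1.6, -3.2, 0.2]
gripper_force: 2.3
```

View pics/f.png

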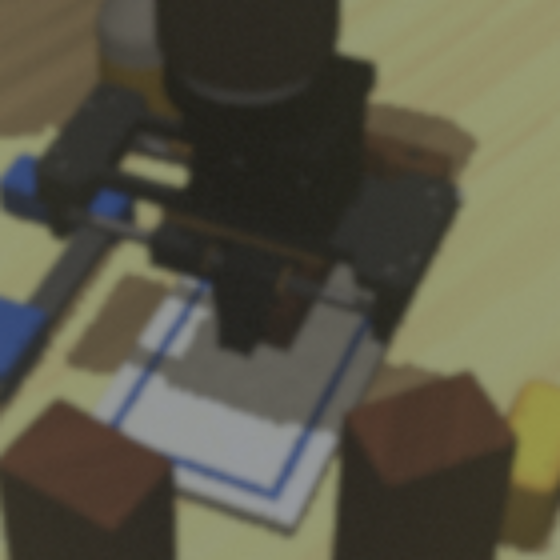

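The picture shows the fingers behind the blank's foot (crop 240,340), and the force has risen to 3.6 N, so it is meeting the stop. I'll press a little more to square it.

```bash
python3 -m creep '[[-1,-0.5,0,0,0,0,0],[-1,-1,0,0,0,0,0],[-1,-1,0,0,0,0,0]]' | grep -E "tcp|force"
```

```text
tcp_pos: [0.5567, 0.0429, 0.207]
wrist_force: [3.8, -7.7, -0.7]
gripper_force: 4.6
```

```bash
python3 -m creep '[[-1,-0.5,0,0,0,0,0],[-1,-1,0,0,0,0,0],[-1,-1,0,0,0,0,0]]' | grep -E "tcp|force"
```

```text
tcp_pos: [0.5566, 0.0432, 0.2072]
wrist_force: [5.2, -12.5, -0.1]
gripper_force: 6.7
```

Firmly seated at about 13.5 N. I'll retreat straight back, raise, and look.

```bash
python3 -m creep '[[-1,4,0,0,0,0,0],[-1,15,0,0,0,0,0],[-1,40,0,0,0,0,0],[-1,70,0,0,0,0,0],[-1,70,0,-40,0,0,0],[-1,70,0,-80,0,0,0],[-1,80,0,-120,0,0,0],[-1,110,0,-160,0,0,0]]' | grep -E "tcp|force"
python3 -m creep '[[-1,30,0,-40,0,0,0],[-1,60,0,-40,0,0,0],[-1,90,0,-40,0,0,0],[-1,120,0,-40,0,0,0],[-1,120,0,-40,0,0,0]]' | grep -E "tcp|force"
python3 blk.py; python3 - <<'E'
from h import *
p,d,c=shot("top"); save("pics/g.png",cv2.resize(p[130:310,200:400],None,fx=4,fy=3.3))
E
```

```text
tcp_pos: [0.5926, -0.0525, 0.363]
wrist_force: [0.7, 0.1, -0.6]
gripper_force: 0.0
tcp_pos: [0.6358, -0.1698, 0.3994]
wrist_force: [1.7, 0.3, -0.9]
gripper_force: 0.0
top 1221 [ 40.2 139.4] 90.0
[[-30.299999237060547, -16.200000762939453], [109.0999984741211, -16.200000762939453], [109.0999984741211, 24.0], [-30.299999237060547, 24.0]] 0.0404
scene 766 [140.4  40.5] 0.6
[[-32.70000076293945, 24.200000762939453], [-32.29999923706055, -16.299999237060547], [108.19999694824219, -14.800000190734863], [107.69999694824219, 25.700000762939453]] 0.0393
tool board xy -264.734735228589 5.4913941294915105 0.3991199678135692 9.1333
```

View pics/g.png

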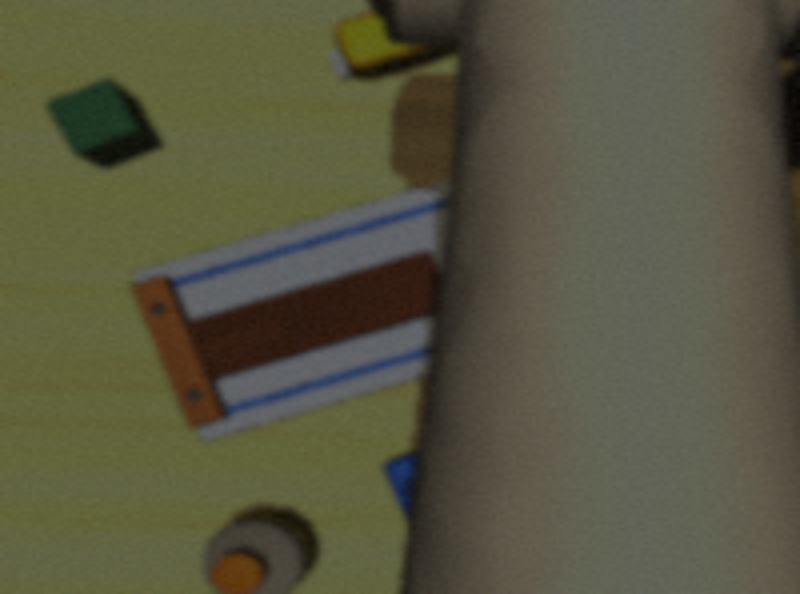

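The blank lies square and snug against the stop (crop 200,345), inside the outline. Its foot end measures -30 mm, which is 110 - 140. The tool is clear.

```bash
python3 -c "
from station import r
print(r.finish_job())"
```

```text
the job is handed in; nothing more can be done
None
```

The blank was tipped over towards the stop and pushed along the board; it measured square and snug against the stop, inside the outline. I took the fingers clear and handed the job in at about 9 s, and no verdict came back.

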